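Find the tight spot of a hand-cranked rotary stage

TASK

The spindle of the hand-cranked rotary stage rubs inside its closed drum: over one turn of the wheel it drags slightly at one place and clearly harder at another. Turn the wheel, feel where the drag is greatest, and leave the wheel standing right at that tightest place, let go and at rest, so that the high spot can be dressed through the service cover. Leave the other things on the bench where they are.

Things in the scene. Friction and masses are not known exactly. Their poses are not given: they have to be found in the camera images.
- stage: the rotary stage, fixed to the bench: a dark steel round foot 196 mm across and 10 mm high with a closed drum 148 mm across on it, up to 52 mm high; above it the wheel. Origin at the centre of the underside, on the wheel's axis; z up.
- axis (a point): point on the wheel's axis of rotation, 93 mm above the bench, level with the middle of the grip
- wheel: aluminium wheel 172 mm across, turns about its upright z axis either way without a stop and stays where it is left. Origin on the axis 56 mm above the bench; rim top 70, hub top 78 mm above the bench. Its -x axis points from the axis to the crank grip, its +x to a dark balance weight (top 75 mm high). It turns with about 0.5 N at the grip, except at the two rubbing places.
- grip (a point): centre of the crank grip, a black upright cylinder 24 mm across and 40 mm tall (from 73 to 113 mm above the bench) that stands on the wheel 66 mm from its axis and spins freely on its own pin, so that fingers holding it need not turn with the wheel
- service_cover: fixed aluminium plate 46 x 30 mm on the drum's side, behind which the spindle rubs; origin as the stage's. The rubbing cannot be seen and lies elsewhere on the turn at each start: while turning, the push at the grip rises to about 3 N over one arc of some 20 degrees and to about 12 N over another of some 40, tightest at its middle, alike from both sides. Once the hand stops, much of the push fades.
- parts_box_a: loose light grey parts box, 60 x 68 x 25 mm, bystander; origin at the centre of its underside
- puck: loose white disc lying flat, 54 mm across, 14 mm high, bystander; origin at the centre of its underside
- bottle: loose pump bottle, 63 mm across, 122 mm tall, bystander; origin at the centre of its underside

How it is judged:
By the outcome, as a careful person would: the job done as asked, in the order asked, and still so for the second after the job is handed in, with the robot touching nothing.
It also fails if it takes over 61 s, if anything falls off the work surface, if the arm or the gripper's body presses on something with over 40 N, if the wrist force passes 120 N, or if a joint passes its speed limit or range.

ROBOT

A 6-joint arm with a two-finger parallel gripper is mounted at the origin on a cart in front of the work surface, level with it; the furniture and walls round the work are solid. World frame = base frame: x ahead of the robot, y to its left, z up, the work surface at z = 0. Lengths are in mm, angles in degrees, forces in N, time in s.
With the tool pointing down it reaches from about 350 to 975 mm from the base axis. Payload 4.9 kg.
Tool frame: the origin (TCP) lies midway between the tips of the shut fingers; the grasp point (between the pads) lies 19 mm behind it; z points along the fingers, y is the direction in which the jaws open and shut (so a half turn about z gives the same grasp; the last joint's range is limited). The gripper opens to 85 mm and grips with 20 to 120 N. Pads are 22 mm wide; open, the fingers measure 114 mm over their backs; the gripper's body (76 mm by 85 mm) begins 54 mm behind the grasp point. The pads swing forward as they close: fully open they stand 13 mm farther back than shut.
Start: joints at [-6.818, 3.019, 92.412, -0, 84.569, -6.818], TCP at [624.981, 0.003, 231.304] pointing down, gripper open.
Joint ranges: [-172.51, 172.51], [-57.92, 126.97], [3.15, 148.05], [-58.71, 238.71], [5.1, 150.11], [-179.66, 179.66]. Speed limits (degrees/s): [147.25, 147.25, 180, 180, 180, 180].

INTERFACE

Orientations are given as [roll, pitch, yaw] about the fixed x, y, z axes, in that order (R = Rz(yaw) Ry(pitch) Rx(roll)).
In Python, from bench import r gives the robot as it stands. The module is installed in compiled form; this text tells all that it offers.
- The arm moves only by the tool move_arm, never from a script. Its arguments are lists of equal length, an entry for each row: "offset": the shift along the tool's x, y, z in cm, a list of three; "twist": the turn, a rotation vector about the tool's x, y, z in rad, a list of three; "hand": the opening, from -1 (shut) to 1 (fully open). In form: {"offset": [[dx, dy, dz], ...], "twist": [[rx, ry, rz], ...], "hand": [hand, ...]}. A call has 1 to 5 rows; each row shifts and turns the commanded pose from where the row before left it, along the tool's axes as they then stand; what a row does not reach is not made up. A row lasts 1/10 s, in which the tool goes at most 50 mm and 8.59 degrees, less where a joint would pass 70% of its speed; a pose out of reach is approached as far as the arm can. A call is refused whole if a number of a shift passes 5 or a number of a turn 0.15, either way. A call with a gripper value outside its range is refused whole. The fingers move at their own pace and stop on an object; "force" is the grip in N (left out, the last holds). Time passes only in rows, so rows that do not move let the fingers close. It gives the time, the measured TCP pose, the force and the opening at its end, in the units of the state.
- r.sense(): the state, without advancing time (a new reading comes with each control period).
- r.camera(name): name is "scene" or "side" or "wrist"; returns a dict with "image" (400x640x3 uint8, blue, green, red), "z_map" (400x640 float32, mm along the optical axis (not along the pixel's ray), 0 where there is no reading), "camera_matrix" (3x3 intrinsics, pixels), "rvec" (rotation vector, rad) and "tvec" (3), from world to camera coordinates, as OpenCV has them; the wrist camera has in their place "T_tool_cam" (4x4, takes a point from camera to tool coordinates, whose origin is the TCP and whose axes are the flange's). Camera axes: x right, y down, z forward; pixel columns grow to the right and rows downward; lengths in mm; the calibration is good to about 2 mm. A picture is of the moment at which its call begins: read the wrist's pose just before it.
- r.close_job(): hands the job in, once; it reports no verdict.
The state is a dict: "clock": time; "qpos": joint angles; "qvel": joint speeds; "effort": joint torques, N m; "position": TCP position; "eef_rot": TCP orientation; "contact_force": force on the tool from outside, world axes, zero at the start; "moment": the same for the moment, N m; "finger_gap": opening from 0.0 (shut) to 1.0 (fully open).
Only numpy, scipy, OpenCV 4.12 (cv2) and the standard library are available. Lean on these libraries where they do the work, as an engineer would, in place of code of your own. Each camera call takes 0.05 s, during which the arm holds its last target.

## Working session

There is one attempt and no reset: what is moved stays moved. The work goes in short steps, Python scripts to look and compute and a tool call to move; the robot and the scene stay as the last step left them, time stands still between calls to the robot, and variables do not carry over. Pictures are saved under pics/ and viewed, and the job is handed in when it is done.

Besides the shell and the picture viewer there is one more tool, called after "Emit:" as name(argument=value, ...) on one line, values as JSON. move_arm: Moves the arm, as the interface text tells. Its arguments: {"type":"object","properties":{"offset":{"type":"array","items":{"type":"array","items":{"type":"number"}}},"twist":{"type":"array","items":{"type":"array","items":{"type":"number"}}},"hand":{"type":"array","items":{"type":"number"}},"force":{"type":"number"}},"required":["offset","twist","hand"]}

```bash
mkdir -p pics; python3 - <<'E'
from bench import r
import cv2,numpy as np
s=r.sense();print(s)
for n in ["scene","side"]:
    c=r.camera(n);cv2.imwrite(f"pics/{n}0.png",c["image"]);np.savez(f"{n}0.npz",**c)
E
```

```text
{'clock': 0.0, 'qpos': array([-6.81995426e+00,  3.05788198e+00,  9.24925909e+01,  1.54605488e-03,
        8.45693847e+01, -6.81875417e+00]), 'qvel': array([ 0.00582521, -0.04067687, -0.0255196 , -0.01853241, -0.09493633,
       -0.07589758]), 'effort': array([ 2.70554956e-04, -3.93670499e+01, -3.70175600e+01, -1.62778279e-04,
        6.93513779e-03, -6.06393527e-06]), 'position': array([6.24371106e+02, 6.40304902e-02, 2.30051085e+02]), 'eef_rot': array([-1.79881173e+02, -1.57584710e-02,  8.99986356e+01]), 'contact_force': array([-0.60532261,  0.34237419, -0.91806968]), 'moment': array([-0.04171915,  0.03585198, -0.03147145]), 'finger_gap': 0.9996956296223549}
```

View pics/scene0.png

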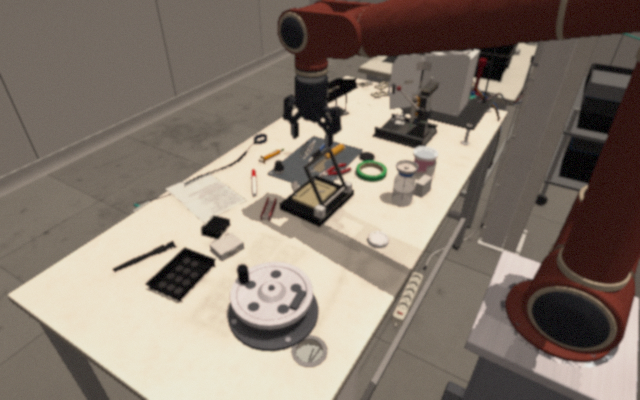

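View pics/side0.png

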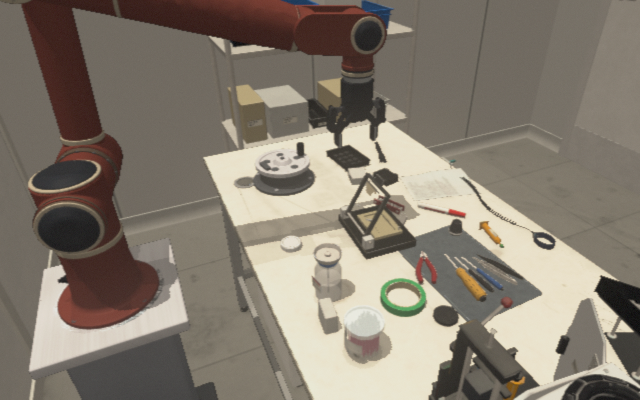

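The scene view shows the wheel with its hub at about (270,290), the grip at (243,272) and the balance weight at (297,300). The puck, bottle and boxes are well away from it. Next I'll locate the hub and grip from the depth maps.

```bash
cat > h.py <<'E'
import numpy as np,cv2
def world(c):
    K=c["camera_matrix"];z=c["z_map"].astype(float);R,_=cv2.Rodrigues(c["rvec"])
    v,u=np.mgrid[:400,:640]
    P=np.stack([(u-K[0,2])/K[0,0]*z,(v-K[1,2])/K[1,1]*z,z],-1)
    W=(P-np.asarray(c["tvec"]).ravel())@R
    W[z==0]=np.nan
    return W
E
python3 - <<'E'
from h import *
from scipy.optimize import least_squares
for n,roi in [("scene",(215,330,225,350)),("side",(240,325,135,200))]:
    c=np.load(n+"0.npz");W=world(c)
    a,b,d,e=roi
    P=W[d:e,a:b].reshape(-1,3);P=P[~np.isnan(P[:,0])]
    rim=P[(P[:,2]>62)&(P[:,2]<82)]
    (cx,cy),rad=cv2.minEnclosingCircle(rim[:,:2].astype(np.float32));print(n,"rim",cx,cy,rad,len(rim))
    print(np.percentile(rim[:,0],[1,99]),np.percentile(rim[:,1],[1,99]))
    g=P[(P[:,2]>85)&(P[:,2]<125)];print("grip",len(g),g.mean(0),g.min(0),g.max(0))
    t=g[g[:,2]>108];print("top",len(t),t.mean(0) if len(t) else 0)
E
```

```text
scene rim 529.5142822265625 311.5397033691406 87.48966979980469 4185
[446.09803668 603.63882178] [232.16405585 394.25275066]
grip 172 [589.9538282  324.76463421 103.75385747] [581.19974705 310.92216981  85.08654758] [603.49837864 333.04542095 115.08913069]
top 79 [592.3537189  322.46044798 112.13973061]
side rim 526.0591430664062 309.0612487792969 88.8134765625 1194
[444.68396932 605.50540998] [225.72761306 389.53218099]
grip 81 [590.42529417 315.00828932 102.39162584] [580.35475117 306.51942093  85.7512701 ] [604.39632762 328.86116256 116.18448039]
top 29 [590.72340428 317.00359647 112.66243665]
```

```bash
python3 - <<'E'
from h import *
for n in ["scene","side"]:
    W=world(np.load(n+"0.npz"))
    for y0 in range(-40,440,40):
        m=(W[...,0]>500)&(W[...,0]<720)&(W[...,1]>y0)&(W[...,1]<y0+40)&(W[...,2]<225)
        print(n,y0,W[...,2][m].max().round() if m.any() else None)
E
```

```text
scene -40 164.0
scene 0 61.0
scene 40 5.0
scene 80 5.0
scene 120 4.0
scene 160 26.0
scene 200 73.0
scene 240 74.0
scene 280 115.0
scene 320 115.0
scene 360 73.0
scene 400 23.0
side -40 163.0
side 0 60.0
side 40 5.0
side 80 5.0
side 120 6.0
side 160 28.0
side 200 74.0
side 240 75.0
side 280 116.0
side 320 116.0
side 360 75.0
side 400 18.0
```

Emit:
move_arm(offset=[[3,-0.4,0],[5,-0.7,0],[5,-0.7,0],[5,-0.7,0],[5,-0.5,0]], twist=[[0,0,0],[0,0,0],[0,0,0],[0,0,0],[0,0,0]], hand=[0.3,0.3,0.3,0.3,0.3], force=40)

```text
clock: 0.6
position: [594.3, 230.0, 230.8]
eef_rot: [-180.0, 0.0, 90.0]
contact_force: [1.7, 0.2, 0.5]
finger_gap: 0.648
```

```bash
python3 - <<'E'
from bench import r
from h import *
from scipy.spatial.transform import Rotation as Ro
s=r.sense();c=r.camera("wrist");cv2.imwrite("pics/w1.png",c["image"])
print(s["position"],s["eef_rot"],c["T_tool_cam"])
K=c["camera_matrix"];z=c["z_map"].astype(float);v,u=np.mgrid[:400,:640]
P=np.stack([(u-K[0,2])/K[0,0]*z,(v-K[1,2])/K[1,1]*z,z,np.ones_like(z)],-1)@np.array(c["T_tool_cam"]).T
W=P[...,:3]@Ro.from_euler("xyz",s["eef_rot"],degrees=True).as_matrix().T+s["position"]
W[z==0]=np.nan;np.savez("w1.npz",W=W,img=c["image"])
m=(W[...,2]>108)&(W[...,2]<125)&(W[...,0]>480)&(W[...,0]<680)
vs,us=np.where(m);print(m.sum(),us.min() if m.any() else 0,us.max() if m.any() else 0,vs.min(),vs.max());T=W[m]
print("grip top",T.mean(0),(T.min(0)+T.max(0))/2)
m=(W[...,2]>64)&(W[...,2]<76);T=W[m];print(T.min(0),T.max(0)); print(cv2.minEnclosingCircle(T[:,:2].astype(np.float32)))
E
```

```text
[594.30517247 229.98522137 230.77890981] [-1.79958569e+02  1.27973198e-02  8.99803765e+01] [[-7.74984630e-04 -9.57561864e-01 -2.88226780e-01  7.37049047e+01]
 [ 9.99998334e-01 -1.21852810e-03  1.35945973e-03 -3.66312622e-01]
 [-1.65297923e-03 -2.88225246e-01  9.57561212e-01 -1.43028644e+02]
 [ 0.00000000e+00  0.00000000e+00  0.00000000e+00  1.00000000e+00]]
821 301 331 62 95
grip top [592.24117567 320.27955995 112.91099598] [592.14512611 320.38615687 111.99565554]
[440.95395981 225.64063641  64.02418423] [611.93730997 383.16823203  75.99787665]
((526.7149047851562, 310.995849609375), 86.04900360107422)
```

View pics/w1.png

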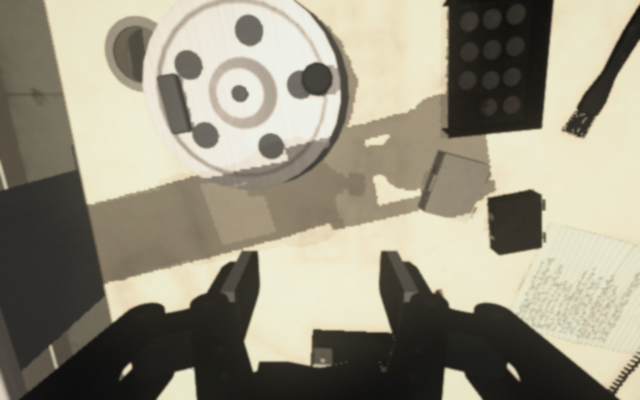

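The wrist view shows the hub at about (240,93) and the grip at (317,78). That puts the axis at (526.7, 311.0) and the grip at (592.2, 320.3), so the radius is 66.2 mm at 8.1°. I'll move above the grip and go down.

Emit:
move_arm(offset=[[4.5,-0.14,0],[4.5,-0.14,0],[0,0,3],[0,0,5],[0,0,3]], twist=[[0,0,0],[0,0,0],[0,0,0],[0,0,0],[0,0,0]], hand=[0.3,0.3,0.3,0.3,0.3])

```text
clock: 1.15
position: [590.4, 318.0, 117.0]
eef_rot: [-179.7, 0.1, 90.1]
contact_force: [0.1, -0.4, -1.0]
finger_gap: 0.647
```

Emit:
move_arm(offset=[[0,0,2],[0,0,2],[0,0,0],[0,0,0],[0,0,0]], twist=[[0,0,0],[0,0,0],[0,0,0],[0,0,0],[0,0,0]], hand=[0.3,0.3,-1,-1,-1])

```text
clock: 1.65
position: [592.5, 318.2, 81.8]
eef_rot: [180.0, -0.0, 90.0]
contact_force: [-0.1, 0.0, -4.0]
finger_gap: 0.266
```

```bash
python3 - <<'E'
import numpy as np
R=66.2;a=8.1+12*np.arange(31);p=np.stack([R*np.cos(np.radians(a)),R*np.sin(np.radians(a))],1)
acc=p[0].copy()
for i in range(30):
    d=np.round((p[i+1]-acc)/10/5,2);acc+=d*50
    print(a[i+1].round(1),"offset row",[d[1],d[0]])
E
```

```text
20.1 offset row [np.float64(0.27), np.float64(-0.07)]
32.1 offset row [np.float64(0.25), np.float64(-0.12)]
44.1 offset row [np.float64(0.21), np.float64(-0.17)]
56.1 offset row [np.float64(0.18), np.float64(-0.21)]
68.1 offset row [np.float64(0.13), np.float64(-0.25)]
80.1 offset row [np.float64(0.08), np.float64(-0.26)]
92.1 offset row [np.float64(0.02), np.float64(-0.28)]
104.1 offset row [np.float64(-0.04), np.float64(-0.27)]
116.1 offset row [np.float64(-0.1), np.float64(-0.26)]
128.1 offset row [np.float64(-0.14), np.float64(-0.24)]
140.1 offset row [np.float64(-0.2), np.float64(-0.2)]
152.1 offset row [np.float64(-0.23), np.float64(-0.15)]
164.1 offset row [np.float64(-0.25), np.float64(-0.1)]
176.1 offset row [np.float64(-0.28), np.float64(-0.05)]
188.1 offset row [np.float64(-0.27), np.float64(0.01)]
200.1 offset row [np.float64(-0.27), np.float64(0.07)]
212.1 offset row [np.float64(-0.25), np.float64(0.12)]
224.1 offset row [np.float64(-0.22), np.float64(0.17)]
236.1 offset row [np.float64(-0.18), np.float64(0.21)]
248.1 offset row [np.float64(-0.13), np.float64(0.25)]
260.1 offset row [np.float64(-0.07), np.float64(0.26)]
272.1 offset row [np.float64(-0.02), np.float64(0.28)]
284.1 offset row [np.float64(0.04), np.float64(0.27)]
296.1 offset row [np.float64(0.09), np.float64(0.26)]
308.1 offset row [np.float64(0.15), np.float64(0.24)]
320.1 offset row [np.float64(0.19), np.float64(0.19)]
332.1 offset row [np.float64(0.23), np.float64(0.16)]
344.1 offset row [np.float64(0.26), np.float64(0.1)]
356.1 offset row [np.float64(0.27), np.float64(0.05)]
368.1 offset row [np.float64(0.28), np.float64(-0.01)]
```

Emit:
move_arm(offset=[[0.27,-0.07,0],[0.27,-0.07,0],[0.27,-0.07,0],[0.27,-0.07,0],[0.27,-0.07,0]], twist=[[0,0,0],[0,0,0],[0,0,0],[0,0,0],[0,0,0]], hand=[-1,-1,-1,-1,-1])

```text
clock: 2.15
position: [588.8, 332.2, 81.7]
eef_rot: [-180.0, 0.0, 90.0]
contact_force: [-1.3, -1.4, -0.9]
finger_gap: 0.265
```

Emit:
move_arm(offset=[[0.25,-0.12,0],[0.25,-0.12,0],[0.25,-0.12,0],[0.25,-0.12,0],[0.25,-0.12,0]], twist=[[0,0,0],[0,0,0],[0,0,0],[0,0,0],[0,0,0]], hand=[-1,-1,-1,-1,-1])

```text
clock: 2.65
position: [582.6, 344.4, 81.7]
eef_rot: [-180.0, 0.0, 90.0]
contact_force: [-2.6, -2.1, 2.6]
finger_gap: 0.269
```

Emit:
move_arm(offset=[[0.21,-0.17,0],[0.21,-0.17,0],[0.21,-0.17,0],[0.21,-0.17,0],[0.21,-0.17,0]], twist=[[0,0,0],[0,0,0],[0,0,0],[0,0,0],[0,0,0]], hand=[-1,-1,-1,-1,-1])

```text
clock: 3.15
position: [574.3, 354.8, 81.7]
eef_rot: [-180.0, 0.0, 90.0]
contact_force: [-2.6, -3.6, 4.1]
finger_gap: 0.265
```

Emit:
move_arm(offset=[[0.18,-0.21,0],[0.18,-0.21,0],[0.18,-0.21,0],[0.18,-0.21,0],[0.18,-0.21,0]], twist=[[0,0,0],[0,0,0],[0,0,0],[0,0,0],[0,0,0]], hand=[-1,-1,-1,-1,-1])

```text
clock: 3.65
position: [563.8, 363.5, 81.7]
eef_rot: [-180.0, 0.1, 90.0]
contact_force: [-3.1, -4.7, 6.5]
finger_gap: 0.27
```

Emit:
move_arm(offset=[[0.13,-0.25,0],[0.13,-0.25,0],[0.13,-0.25,0],[0.13,-0.25,0],[0.13,-0.25,0]], twist=[[0,0,0],[0,0,0],[0,0,0],[0,0,0],[0,0,0]], hand=[-1,-1,-1,-1,-1])

```text
clock: 4.15
position: [551.6, 369.9, 81.7]
eef_rot: [180.0, 0.1, 90.0]
contact_force: [-2.2, -5.3, 6.5]
finger_gap: 0.265
```

Emit:
move_arm(offset=[[0.08,-0.26,0],[0.08,-0.26,0],[0.08,-0.26,0],[0.08,-0.26,0],[0.08,-0.26,0]], twist=[[0,0,0],[0,0,0],[0,0,0],[0,0,0],[0,0,0]], hand=[-1,-1,-1,-1,-1])

```text
clock: 4.65
position: [539.0, 373.5, 81.7]
eef_rot: [179.9, 0.1, 90.0]
contact_force: [-0.7, -7.1, 5.4]
finger_gap: 0.265
```

Emit:
move_arm(offset=[[0.02,-0.28,0],[0.02,-0.28,0],[0.02,-0.28,0],[0.02,-0.28,0],[0.02,-0.28,0]], twist=[[0,0,0],[0,0,0],[0,0,0],[0,0,0],[0,0,0]], hand=[-1,-1,-1,-1,-1])

```text
clock: 5.15
position: [525.1, 374.5, 81.7]
eef_rot: [179.9, 0.1, 90.0]
contact_force: [1.0, -7.0, 4.7]
finger_gap: 0.265
```

Emit:
move_arm(offset=[[-0.04,-0.27,0],[-0.04,-0.27,0],[-0.04,-0.27,0],[-0.04,-0.27,0],[-0.04,-0.27,0]], twist=[[0,0,0],[0,0,0],[0,0,0],[0,0,0],[0,0,0]], hand=[-1,-1,-1,-1,-1])

```text
clock: 5.65
position: [511.7, 372.8, 81.7]
eef_rot: [179.9, 0.1, 90.0]
contact_force: [2.2, -7.4, 3.9]
finger_gap: 0.27
```

Emit:
move_arm(offset=[[-0.1,-0.26,0],[-0.1,-0.26,0],[-0.1,-0.26,0],[-0.1,-0.26,0],[-0.1,-0.26,0]], twist=[[0,0,0],[0,0,0],[0,0,0],[0,0,0],[0,0,0]], hand=[-1,-1,-1,-1,-1])

```text
clock: 6.15
position: [498.5, 368.1, 81.7]
eef_rot: [179.9, 0.0, 90.0]
contact_force: [2.2, -6.5, 3.0]
finger_gap: 0.268
```

Emit:
move_arm(offset=[[-0.14,-0.24,0],[-0.14,-0.24,0],[-0.14,-0.24,0],[-0.14,-0.24,0],[-0.14,-0.24,0]], twist=[[0,0,0],[0,0,0],[0,0,0],[0,0,0],[0,0,0]], hand=[-1,-1,-1,-1,-1])

```text
clock: 6.65
position: [487.0, 361.0, 81.7]
eef_rot: [179.8, 0.0, 90.0]
contact_force: [5.4, -5.6, 2.8]
finger_gap: 0.263
```

Emit:
move_arm(offset=[[-0.2,-0.2,0],[-0.2,-0.2,0],[-0.2,-0.2,0],[-0.2,-0.2,0],[-0.2,-0.2,0]], twist=[[0,0,0],[0,0,0],[0,0,0],[0,0,0],[0,0,0]], hand=[-1,-1,-1,-1,-1])

```text
clock: 7.15
position: [477.0, 351.5, 81.7]
eef_rot: [179.8, -0.0, 90.0]
contact_force: [5.6, -4.1, 2.2]
finger_gap: 0.262
```

Emit:
move_arm(offset=[[-0.23,-0.15,0],[-0.23,-0.15,0],[-0.23,-0.15,0],[-0.23,-0.15,0],[-0.23,-0.15,0]], twist=[[0,0,0],[0,0,0],[0,0,0],[0,0,0],[0,0,0]], hand=[-1,-1,-1,-1,-1])

```text
clock: 7.65
position: [469.0, 339.8, 81.7]
eef_rot: [179.9, -0.0, 90.0]
contact_force: [6.5, -2.6, 3.2]
finger_gap: 0.264
```

Emit:
move_arm(offset=[[-0.25,-0.1,0],[-0.25,-0.1,0],[-0.25,-0.1,0],[-0.25,-0.1,0],[-0.25,-0.1,0]], twist=[[0,0,0],[0,0,0],[0,0,0],[0,0,0],[0,0,0]], hand=[-1,-1,-1,-1,-1])

```text
clock: 8.15
position: [463.9, 327.3, 81.7]
eef_rot: [179.9, -0.0, 90.0]
contact_force: [6.5, -1.4, 3.7]
finger_gap: 0.264
```

Emit:
move_arm(offset=[[-0.28,-0.05,0],[-0.28,-0.05,0],[-0.28,-0.05,0],[-0.28,-0.05,0],[-0.28,-0.05,0]], twist=[[0,0,0],[0,0,0],[0,0,0],[0,0,0],[0,0,0]], hand=[-1,-1,-1,-1,-1])

```text
clock: 8.65
position: [461.3, 313.4, 81.6]
eef_rot: [179.9, -0.0, 90.0]
contact_force: [6.0, 0.3, 3.6]
finger_gap: 0.265
```

Emit:
move_arm(offset=[[-0.27,0.02,0],[-0.27,0.02,0],[-0.27,0.02,0],[-0.27,0.02,0],[-0.27,0.02,0]], twist=[[0,0,0],[0,0,0],[0,0,0],[0,0,0],[0,0,0]], hand=[-1,-1,-1,-1,-1])

```text
clock: 9.15
position: [461.5, 301.8, 81.7]
eef_rot: [-180.0, -0.3, 90.0]
contact_force: [2.8, 6.6, 3.2]
finger_gap: 0.266
```

Emit:
move_arm(offset=[[-0.27,0.07,0],[-0.27,0.07,0],[-0.27,0.07,0],[-0.27,0.07,0],[-0.27,0.07,0]], twist=[[0,0,0],[0,0,0],[0,0,0],[0,0,0],[0,0,0]], hand=[-1,-1,-1,-1,-1])

```text
clock: 9.65
position: [464.1, 288.9, 81.6]
eef_rot: [-179.9, -0.4, 90.0]
contact_force: [0.4, 8.8, 6.2]
finger_gap: 0.269
```

Emit:
move_arm(offset=[[-0.25,0.12,0],[-0.25,0.12,0],[-0.25,0.12,0],[-0.25,0.12,0],[-0.25,0.12,0]], twist=[[0,0,0],[0,0,0],[0,0,0],[0,0,0],[0,0,0]], hand=[-1,-1,-1,-1,-1])

```text
clock: 10.15
position: [470.2, 275.2, 81.6]
eef_rot: [-179.8, -0.2, 90.0]
contact_force: [-0.7, 3.8, 7.3]
finger_gap: 0.265
```

Emit:
move_arm(offset=[[-0.22,0.17,0],[-0.22,0.17,0],[-0.22,0.17,0],[-0.22,0.17,0],[-0.22,0.17,0]], twist=[[0,0,0],[0,0,0],[0,0,0],[0,0,0],[0,0,0]], hand=[-1,-1,-1,-1,-1])

```text
clock: 10.65
position: [479.1, 263.3, 81.6]
eef_rot: [-179.9, -0.1, 90.0]
contact_force: [0.9, 0.9, 7.5]
finger_gap: 0.269
```

Emit:
move_arm(offset=[[-0.18,0.21,0],[-0.18,0.21,0],[-0.18,0.21,0],[-0.18,0.21,0],[-0.18,0.21,0]], twist=[[0,0,0],[0,0,0],[0,0,0],[0,0,0],[0,0,0]], hand=[-1,-1,-1,-1,-1])

```text
clock: 11.15
position: [489.5, 254.2, 81.6]
eef_rot: [-179.9, -0.1, 90.0]
contact_force: [0.9, 1.6, 7.3]
finger_gap: 0.264
```

The drag rises between 188° and 212°, to nearly 9 N at about 197°. I'll scan that arc finely from both sides.

```bash
cat > tab.py <<'E'
import numpy as np
def tab(a,rows,c0=None):
    R=66.0;a=np.array(a,float);p=R*np.stack([np.cos(np.radians(a)),np.sin(np.radians(a))],1);acc=p[0].copy()
    for i in range(len(a)-1):
        n=rows[i];d=np.round((p[i+1]-acc)/10/n,3);acc+=d*10*n
        print(a[i+1],n,[float(d[1]),float(d[0])])
E
python3 - <<'E'
from tab import tab
from scipy.optimize import least_squares
import numpy as np
a=[236.1,228.1]+list(np.arange(224.1,167,-4));tab(a,[4]+[2]*20)
P=np.array([[592.5,318.2],[588.8,332.2],[582.6,344.4],[574.3,354.8],[563.8,363.5],[551.6,369.9],[539,373.5],[525.1,374.5],[511.7,372.8],[498.5,368.1],[487,361],[477,351.5],[469,339.8],[463.9,327.3],[461.3,313.4],[461.5,301.8],[464.1,288.9],[470.2,275.2],[479.1,263.3],[489.5,254.2]])
s=least_squares(lambda q:np.hypot(P[:,0]-q[0],P[:,1]-q[1])-q[2],[527,309,66]);print(s.x,s.fun.round(1))
print(np.degrees(np.arctan2(P[:,1]-s.x[1],P[:,0]-s.x[0])).round(1)%360)
E
```

```text
228.1 4 [0.141, -0.182]
224.1 2 [0.161, -0.165]
220.1 2 [0.17, -0.155]
216.1 2 [0.182, -0.142]
212.1 2 [0.19, -0.129]
208.1 2 [0.2, -0.115]
204.1 2 [0.207, -0.102]
200.1 2 [0.213, -0.086]
196.1 2 [0.219, -0.072]
192.1 2 [0.223, -0.056]
188.1 2 [0.227, -0.041]
184.1 2 [0.229, -0.024]
180.1 2 [0.23, -0.008]
176.1 2 [0.23, 0.007]
172.1 2 [0.23, 0.024]
168.1 2 [0.227, 0.039]
[527.16367943 308.5454416   66.03853245] [ 0.  -0.  -0.   0.   0.   0.  -0.  -0.1  0.1  0.1  0.   0.  -0.  -0.1
  0.  -0.   0.  -0.  -0.   0.1]
[  8.4  21.   32.9  44.5  56.3  68.3  79.7  91.8 103.5 115.7 127.4 139.4
 151.7 163.5 175.8 185.9 197.3 210.3 223.3 235.3]
```

Emit:
move_arm(offset=[[0.14,-0.18,0],[0.14,-0.18,0],[0.14,-0.18,0],[0.14,-0.18,0]], twist=[[0,0,0],[0,0,0],[0,0,0],[0,0,0]], hand=[-1,-1,-1,-1], force=60)

```text
clock: 11.55
position: [482.5, 259.9, 81.7]
eef_rot: [-179.9, -0.1, 90.0]
contact_force: [0.7, 0.6, 7.2]
finger_gap: 0.26
```

Emit:
move_arm(offset=[[0.16,-0.165,0],[0.16,-0.165,0]], twist=[[0,0,0],[0,0,0]], hand=[-1,-1])

```text
clock: 11.75
position: [479.2, 263.1, 81.7]
eef_rot: [-179.9, -0.1, 90.0]
contact_force: [1.2, 0.9, 7.4]
finger_gap: 0.261
```

Emit:
move_arm(offset=[[0.17,-0.155,0],[0.17,-0.155,0]], twist=[[0,0,0],[0,0,0]], hand=[-1,-1])

```text
clock: 11.95
position: [476.2, 266.6, 81.7]
eef_rot: [-179.9, -0.1, 90.0]
contact_force: [2.4, 0.5, 7.1]
finger_gap: 0.262
```

Emit:
move_arm(offset=[[0.18,-0.14,0],[0.18,-0.14,0]], twist=[[0,0,0],[0,0,0]], hand=[-1,-1])

```text
clock: 12.15
position: [473.5, 270.1, 81.7]
eef_rot: [-179.9, -0.1, 90.0]
contact_force: [2.1, -0.1, 6.0]
finger_gap: 0.259
```

Emit:
move_arm(offset=[[0.19,-0.13,0],[0.19,-0.13,0]], twist=[[0,0,0],[0,0,0]], hand=[-1,-1])

```text
clock: 12.35
position: [471.3, 273.3, 81.7]
eef_rot: [-180.0, 0.0, 90.0]
contact_force: [3.4, -2.4, 6.4]
finger_gap: 0.263
```

Emit:
move_arm(offset=[[0.2,-0.115,0],[0.2,-0.115,0]], twist=[[0,0,0],[0,0,0]], hand=[-1,-1])

```text
clock: 12.55
position: [469.3, 276.6, 81.7]
eef_rot: [180.0, 0.1, 90.0]
contact_force: [3.9, -4.5, 7.4]
finger_gap: 0.261
```

Emit:
move_arm(offset=[[0.207,-0.1,0],[0.207,-0.1,0]], twist=[[0,0,0],[0,0,0]], hand=[-1,-1])

```text
clock: 12.75
position: [467.5, 280.2, 81.7]
eef_rot: [180.0, 0.2, 90.0]
contact_force: [5.7, -6.5, 7.8]
finger_gap: 0.263
```

Emit:
move_arm(offset=[[0.213,-0.086,0],[0.213,-0.086,0]], twist=[[0,0,0],[0,0,0]], hand=[-1,-1])

```text
clock: 12.95
position: [465.8, 284.1, 81.7]
eef_rot: [180.0, 0.2, 90.0]
contact_force: [4.6, -7.4, 8.0]
finger_gap: 0.264
```

Emit:
move_arm(offset=[[0.22,-0.07,0],[0.22,-0.07,0]], twist=[[0,0,0],[0,0,0]], hand=[-1,-1])

```text
clock: 13.15
position: [464.3, 288.3, 81.7]
eef_rot: [180.0, 0.3, 90.0]
contact_force: [3.8, -8.2, 8.9]
finger_gap: 0.258
```

Emit:
move_arm(offset=[[0.223,-0.056,0],[0.223,-0.056,0]], twist=[[0,0,0],[0,0,0]], hand=[-1,-1])

```text
clock: 13.35
position: [463.0, 292.9, 81.7]
eef_rot: [-180.0, 0.2, 90.0]
contact_force: [3.5, -7.0, 8.9]
finger_gap: 0.259
```

Emit:
move_arm(offset=[[0.227,-0.04,0],[0.227,-0.04,0]], twist=[[0,0,0],[0,0,0]], hand=[-1,-1])

```text
clock: 13.55
position: [462.1, 297.8, 81.7]
eef_rot: [-180.0, 0.2, 90.0]
contact_force: [2.7, -6.4, 9.4]
finger_gap: 0.26
```

Emit:
move_arm(offset=[[0.229,-0.024,0],[0.229,-0.024,0]], twist=[[0,0,0],[0,0,0]], hand=[-1,-1])

```text
clock: 13.75
position: [461.4, 302.8, 81.7]
eef_rot: [-179.9, 0.1, 90.0]
contact_force: [2.3, -3.9, 9.2]
finger_gap: 0.263
```

Emit:
move_arm(offset=[[0.23,-0.008,0],[0.23,-0.008,0]], twist=[[0,0,0],[0,0,0]], hand=[-1,-1])

```text
clock: 13.95
position: [461.2, 308.0, 81.7]
eef_rot: [-179.9, 0.1, 90.0]
contact_force: [2.8, -2.1, 7.6]
finger_gap: 0.262
```

Emit:
move_arm(offset=[[0.23,0.007,0],[0.23,0.007,0]], twist=[[0,0,0],[0,0,0]], hand=[-1,-1])

```text
clock: 14.15
position: [461.3, 313.0, 81.7]
eef_rot: [-180.0, -0.0, 90.0]
contact_force: [2.9, -1.0, 7.3]
finger_gap: 0.263
```

Emit:
move_arm(offset=[[0.23,0.024,0],[0.23,0.024,0]], twist=[[0,0,0],[0,0,0]], hand=[-1,-1])

```text
clock: 14.35
position: [461.8, 317.7, 81.7]
eef_rot: [-180.0, -0.0, 90.0]
contact_force: [3.2, -1.1, 7.3]
finger_gap: 0.263
```

Emit:
move_arm(offset=[[0.227,0.04,0],[0.227,0.04,0]], twist=[[0,0,0],[0,0,0]], hand=[-1,-1])

```text
clock: 14.55
position: [462.6, 322.2, 81.7]
eef_rot: [-180.0, -0.0, 90.0]
contact_force: [2.6, -0.5, 6.0]
finger_gap: 0.266
```

Emit:
move_arm(offset=[[-0.227,-0.04,0],[-0.227,-0.04,0]], twist=[[0,0,0],[0,0,0]], hand=[-1,-1])

```text
clock: 14.75
position: [461.9, 317.9, 81.7]
eef_rot: [-180.0, -0.0, 90.0]
contact_force: [2.6, -0.1, 6.6]
finger_gap: 0.26
```

Emit:
move_arm(offset=[[-0.23,-0.024,0],[-0.23,-0.024,0]], twist=[[0,0,0],[0,0,0]], hand=[-1,-1])

```text
clock: 14.95
position: [461.3, 313.2, 81.7]
eef_rot: [-180.0, -0.0, 90.0]
contact_force: [3.1, 0.7, 6.6]
finger_gap: 0.261
```

Emit:
move_arm(offset=[[-0.23,-0.007,0],[-0.23,-0.007,0]], twist=[[0,0,0],[0,0,0]], hand=[-1,-1])

```text
clock: 15.15
position: [461.2, 309.1, 81.7]
eef_rot: [-180.0, -0.1, 90.0]
contact_force: [2.3, 3.1, 6.0]
finger_gap: 0.264
```

Emit:
move_arm(offset=[[-0.23,0.008,0],[-0.23,0.008,0]], twist=[[0,0,0],[0,0,0]], hand=[-1,-1])

```text
clock: 15.35
position: [461.2, 305.3, 81.7]
eef_rot: [-180.0, -0.2, 90.0]
contact_force: [1.9, 5.4, 4.9]
finger_gap: 0.259
```

Emit:
move_arm(offset=[[-0.229,0.024,0],[-0.229,0.024,0]], twist=[[0,0,0],[0,0,0]], hand=[-1,-1])

```text
clock: 15.55
position: [461.5, 301.3, 81.7]
eef_rot: [-180.0, -0.3, 90.0]
contact_force: [1.8, 6.8, 4.1]
finger_gap: 0.258
```

Emit:
move_arm(offset=[[-0.227,0.04,0],[-0.227,0.04,0]], twist=[[0,0,0],[0,0,0]], hand=[-1,-1])

```text
clock: 15.75
position: [462.1, 297.2, 81.7]
eef_rot: [-179.9, -0.4, 90.0]
contact_force: [0.7, 9.1, 4.4]
finger_gap: 0.266
```

Emit:
move_arm(offset=[[-0.223,0.056,0],[-0.223,0.056,0]], twist=[[0,0,0],[0,0,0]], hand=[-1,-1])

```text
clock: 15.95
position: [463.0, 292.9, 81.7]
eef_rot: [-179.9, -0.4, 90.0]
contact_force: [0.9, 9.6, 4.7]
finger_gap: 0.261
```

Emit:
move_arm(offset=[[-0.22,0.07,0],[-0.22,0.07,0]], twist=[[0,0,0],[0,0,0]], hand=[-1,-1])

```text
clock: 16.15
position: [464.3, 288.5, 81.7]
eef_rot: [-179.9, -0.4, 90.0]
contact_force: [-0.7, 8.3, 6.6]
finger_gap: 0.259
```

Emit:
move_arm(offset=[[-0.213,0.086,0],[-0.213,0.086,0]], twist=[[0,0,0],[0,0,0]], hand=[-1,-1])

```text
clock: 16.35
position: [465.9, 284.0, 81.7]
eef_rot: [-179.9, -0.3, 90.0]
contact_force: [-0.1, 7.4, 7.5]
finger_gap: 0.263
```

Emit:
move_arm(offset=[[-0.207,0.1,0],[-0.207,0.1,0]], twist=[[0,0,0],[0,0,0]], hand=[-1,-1])

```text
clock: 16.55
position: [467.9, 279.4, 81.7]
eef_rot: [-179.9, -0.2, 90.0]
contact_force: [-0.5, 6.0, 7.1]
finger_gap: 0.263
```

Emit:
move_arm(offset=[[-0.2,0.115,0],[-0.2,0.115,0]], twist=[[0,0,0],[0,0,0]], hand=[-1,-1])

```text
clock: 16.75
position: [470.4, 274.8, 81.7]
eef_rot: [-179.9, -0.2, 90.0]
contact_force: [0.5, 3.5, 8.0]
finger_gap: 0.259
```

Emit:
move_arm(offset=[[-0.19,0.13,0],[-0.19,0.13,0]], twist=[[0,0,0],[0,0,0]], hand=[-1,-1])

```text
clock: 16.95
position: [473.2, 270.5, 81.7]
eef_rot: [-179.9, -0.1, 90.0]
contact_force: [0.8, 1.9, 7.3]
finger_gap: 0.259
```

Emit:
move_arm(offset=[[-0.18,0.14,0],[-0.18,0.14,0]], twist=[[0,0,0],[0,0,0]], hand=[-1,-1])

```text
clock: 17.15
position: [476.1, 266.6, 81.7]
eef_rot: [-179.9, -0.1, 90.0]
contact_force: [0.9, 0.4, 8.0]
finger_gap: 0.259
```

Emit:
move_arm(offset=[[-0.17,0.155,0],[-0.17,0.155,0]], twist=[[0,0,0],[0,0,0]], hand=[-1,-1])

```text
clock: 17.35
position: [479.1, 263.1, 81.7]
eef_rot: [-179.9, -0.1, 90.0]
contact_force: [0.8, 0.6, 8.8]
finger_gap: 0.262
```

Emit:
move_arm(offset=[[-0.16,0.165,0],[-0.16,0.165,0]], twist=[[0,0,0],[0,0,0]], hand=[-1,-1])

```text
clock: 17.55
position: [482.4, 259.9, 81.7]
eef_rot: [-179.9, -0.1, 90.0]
contact_force: [0.1, 1.0, 7.7]
finger_gap: 0.258
```

```bash
python3 - <<'E'
import numpy as np
from scipy.optimize import least_squares
cx,cy=527.16,308.55
A=np.array([[482.5,259.9,.7,.6],[479.2,263.1,1.2,.9],[476.2,266.6,2.4,.5],[473.5,270.1,2.1,-.1],[471.3,273.3,3.4,-2.4],[469.3,276.6,3.9,-4.5],[467.5,280.2,5.7,-6.5],[465.8,284.1,4.6,-7.4],[464.3,288.3,3.8,-8.2],[463,292.9,3.5,-7],[462.1,297.8,2.7,-6.4],[461.4,302.8,2.3,-3.9],[461.2,308,2.8,-2.1],[461.3,313,2.9,-1],[461.8,317.7,3.2,-1.1],[462.6,322.2,2.6,-.5]])
B=np.array([[461.9,317.9,2.6,-.1],[461.3,313.2,3.1,.7],[461.2,309.1,2.3,3.1],[461.2,305.3,1.9,5.4],[461.5,301.3,1.8,6.8],[462.1,297.2,.7,9.1],[463,292.9,.9,9.6],[464.3,288.5,-.7,8.3],[465.9,284,-.1,7.4],[467.9,279.4,-.5,6],[470.4,274.8,.5,3.5],[473.2,270.5,.8,1.9],[476.1,266.6,.9,.4],[479.1,263.1,.8,.6],[482.4,259.9,.1,1]])
for D in (A,B):
    t=np.degrees(np.arctan2(D[:,1]-cy,D[:,0]-cx))%360
    f=-(D[:,2]*-np.sin(np.radians(t))+D[:,3]*np.cos(np.radians(t)))
    print(list(zip(t.round(1),f.round(1))))
    for m in (lambda q:q[0]+q[1]*np.exp(-((t-q[2])/q[3])**2), lambda q:q[0]+q[1]*np.clip(1-np.abs(t-q[2])/q[3],0,None), lambda q:q[0]+q[1]*np.where(np.abs(t-q[2])<q[3],.5+.5*np.cos(np.pi*(t-q[2])/q[3]),0)):
        s=least_squares(lambda q:m(q)-f,[0,9*np.sign(f[np.abs(f).argmax()]),195,18]);print(s.x.round(2),s.cost.round(2))
E
```

```text
[(np.float64(227.4), np.float64(-0.1)), (np.float64(223.5), np.float64(-0.2)), (np.float64(219.5), np.float64(-1.1)), (np.float64(215.6), np.float64(-1.3)), (np.float64(212.3), np.float64(-3.8)), (np.float64(208.9), np.float64(-5.8)), (np.float64(205.4), np.float64(-8.3)), (np.float64(201.7), np.float64(-8.6)), (np.float64(197.9), np.float64(-9.0)), (np.float64(193.7), np.float64(-7.6)), (np.float64(189.4), np.float64(-6.8)), (np.float64(185.0), np.float64(-4.1)), (np.float64(180.5), np.float64(-2.1)), (np.float64(176.1), np.float64(-0.8)), (np.float64(172.0), np.float64(-0.6)), (np.float64(168.1), np.float64(0.0))]
[  0.21  -9.41 198.47  15.03] 1.49
[ -0.22  -9.78 198.57  22.71] 2.6
[ -0.27  -8.77 198.41  24.97] 1.31
[(np.float64(171.8), np.float64(0.3)), (np.float64(176.0), np.float64(0.9)), (np.float64(179.5), np.float64(3.1)), (np.float64(182.8), np.float64(5.3)), (np.float64(186.3), np.float64(6.6)), (np.float64(189.9), np.float64(8.8)), (np.float64(193.7), np.float64(9.1)), (np.float64(197.7), np.float64(8.1)), (np.float64(201.8), np.float64(6.9)), (np.float64(206.2), np.float64(5.6)), (np.float64(210.7), np.float64(2.8)), (np.float64(215.2), np.float64(1.1)), (np.float64(219.4), np.float64(-0.3)), (np.float64(223.4), np.float64(-0.1)), (np.float64(227.4), np.float64(0.6))]
[ -0.33   9.52 194.58  14.96] 1.68
[1.2000e-01 1.0010e+01 1.9468e+02 2.2250e+01] 1.71
[6.0000e-02 8.9300e+00 1.9469e+02 2.5360e+01] 1.05
```

Fitted peaks are 198.5° turning clockwise and 194.6° counter-clockwise, in TCP angle. The midpoint is 196.5°, so I'll go there.

Emit:
move_arm(offset=[[0.281,-0.237,0],[0.281,-0.237,0],[0.281,-0.237,0],[0.281,-0.237,0],[0.281,-0.237,0]], twist=[[0,0,0],[0,0,0],[0,0,0],[0,0,0],[0,0,0]], hand=[-1,-1,-1,-1,-1])

```text
clock: 18.05
position: [471.2, 273.4, 81.7]
eef_rot: [-180.0, 0.0, 90.0]
contact_force: [4.5, -2.2, 6.5]
finger_gap: 0.264
```

Emit:
move_arm(offset=[[0.311,-0.143,0],[0.311,-0.143,0],[0.311,-0.143,0],[0.311,-0.143,0],[0.311,-0.143,0]], twist=[[0,0,0],[0,0,0],[0,0,0],[0,0,0],[0,0,0]], hand=[-1,-1,-1,-1,-1])

```text
clock: 18.55
position: [464.6, 287.3, 81.7]
eef_rot: [180.0, 0.2, 90.0]
contact_force: [5.4, -7.0, 7.3]
finger_gap: 0.26
```

Emit:
move_arm(offset=[[0,0,0],[0,0,0],[0,0,0],[0,0,0],[0,0,0]], twist=[[0,0,0],[0,0,0],[0,0,0],[0,0,0],[0,0,0]], hand=[-1,-1,-1,-1,-1])

```text
clock: 19.05
position: [463.9, 289.5, 81.7]
eef_rot: [-180.0, -0.1, 90.0]
contact_force: [2.4, 1.3, 6.8]
finger_gap: 0.264
```

```bash
python3 - <<'E'
from bench import r
import numpy as np
s=r.sense();p=s["position"];print(p,s["contact_force"],np.degrees(np.arctan2(p[1]-308.55,p[0]-527.16))%360,np.hypot(p[1]-308.55,p[0]-527.16))
E
```

```text
[463.9214206  289.53086274  81.72629443] [2.37132394 1.31420959 6.84297611] 196.73877155349146 66.0366981830586
```

Emit:
move_arm(offset=[[0,0,0],[0,0,0],[0,0,0],[0,0,0],[0,0,0]], twist=[[0,0,0],[0,0,0],[0,0,0],[0,0,0],[0,0,0]], hand=[-0.3,0,0.3,0.3,0.3])

```text
clock: 19.55
position: [463.7, 288.8, 80.7]
eef_rot: [-179.9, 0.0, 90.0]
contact_force: [0.3, 0.2, 0.1]
finger_gap: 0.647
```

Emit:
move_arm(offset=[[0,0,-1],[0,0,-3],[0,0,-4],[0,0,-4],[0,0,-3]], twist=[[0,0,0],[0,0,0],[0,0,0],[0,0,0],[0,0,0]], hand=[0.3,0.3,0.3,0.3,0.3])

```text
clock: 20.05
position: [464.9, 289.3, 235.4]
eef_rot: [179.8, -0.1, 90.0]
contact_force: [0.5, 0.4, 0.1]
finger_gap: 0.653
```

Emit:
move_arm(offset=[[-4,2,0],[-4,2,0],[0,0,0],[0,0,0]], twist=[[0,0,0],[0,0,0],[0,0,0],[0,0,0]], hand=[0.3,0.3,0.3,0.3])

```text
clock: 20.45
position: [504.5, 208.4, 232.0]
eef_rot: [180.0, -0.0, 89.9]
contact_force: [-0.4, -0.1, -0.5]
finger_gap: 0.651
```

```bash
python3 - <<'E'
from bench import r
from h import *
from scipy.spatial.transform import Rotation as Ro
s=r.sense();c=r.camera("wrist");cv2.imwrite("pics/w2.png",c["image"])
K=c["camera_matrix"];z=c["z_map"].astype(float);v,u=np.mgrid[:400,:640]
P=np.stack([(u-K[0,2])/K[0,0]*z,(v-K[1,2])/K[1,1]*z,z,np.ones_like(z)],-1)@np.array(c["T_tool_cam"]).T
W=P[...,:3]@Ro.from_euler("xyz",s["eef_rot"],degrees=True).as_matrix().T+s["position"]
W[z==0]=np.nan
m=(W[...,2]>108)&(W[...,2]<120)&(np.hypot(W[...,0]-527,W[...,1]-311)<90);T=W[m]
g=(T.min(0)+T.max(0))/2;print(s["position"],s["contact_force"],"grip",g,T.mean(0))
for q in(g,T.mean(0)):print(np.degrees(np.arctan2(q[1]-311,q[0]-526.7))%360)
E
```

```text
[504.50598661 208.38667136 231.98064759] [-0.40420838 -0.06954952 -0.52298725] grip [463.98490015 291.62701797 111.9022361 ] [464.3380372  291.87038769 112.78210025]
197.16615860980957
197.05346245480018
```

View pics/w2.png

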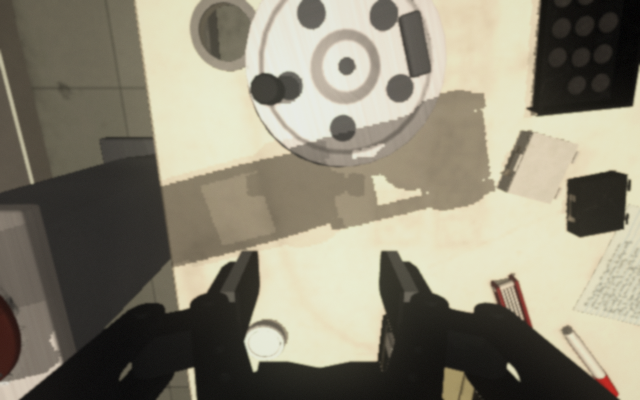

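The wrist view shows the grip at (267,89), standing free and clear of the fingers. The vision angle is 197.1°, against a target of 196.5°. Handing in.

```bash
python3 -c "
from bench import r
print(r.close_job())"
```

```text
the job is handed in; nothing more can be done
None
```

The wheel is standing at its tightest place, let go, with the gripper lifted clear and the job handed in at about 20 s. I turned it by the crank grip through about 228° of one turn, then scanned the hard arc finely in both directions.

- **Where the drag peaks:** it rose to about 9–10 N over roughly 40°. The fitted peak was 198.5° turning clockwise and 194.6° counter-clockwise (angle of the grip about the axis, from world x). I took the midpoint, 196.5°, as the tightest place.
- **Final position:** the arm read 196.7° before I opened the fingers, and the wrist camera read 197.1° after release. The force on the tool was near zero.

- **Disagreements:** the two scan directions differ by about 4°, so the midpoint relies on the drag being alike from both sides. The peak I felt was also somewhat below the stated 12 N.
- **Not checked:** I did not turn the wheel through the remaining 132° (from about 236° to 368°) and never felt the lighter 3 N place. I assumed it lies there, because the arc I found matches the hard one in both force and width. I did not remeasure the other items on the bench; the arm touched only the grip.

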